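# Seat the cover disc in the gearbox housing and close its keeper

### The arm

A 7-joint arm with a two-finger parallel gripper is mounted at the origin on the work surface. World frame = base frame: x ahead of the robot, y to its left, z up, the work surface at z = 0. Lengths are in m, angles in rad, forces in N, time in s.
With the tool pointing down it reaches from about 0.425 to 0.825 m from the base axis. Payload 3.6 kg.
Tool frame: the origin (TCP) lies at the very end of the fingers, on their centre line; the grasp point (between the pads) lies 19 mm behind it; z points along the fingers, y is the direction in which the jaws open and shut (so a half turn about z gives the same grasp; the last joint's range is limited). The gripper opens to 85 mm and grips with 20 to 120 N. Pads are 22 mm wide; open, the fingers measure 114 mm over their backs; the gripper's body (76 mm by 85 mm) begins 54 mm behind the grasp point. The pads swing forward as they close: fully open they stand 13 mm farther back than shut.
Start: joints at [-1.3, 0.615, -0.013, 1.423, 0.008, 1.103, -0.04], TCP at [0.191, 0.621, 0.231] pointing down, gripper open.
Joint ranges: [-3.12, 3.12], [-0.3, 2.06], [-1.34, 1.32], [0.26, 2.42], [-1.36, 4.5], [0.01, 1.98], [-2.84, 2.84]. Speed limits (rad/s): [2.79, 2.79, 3.14, 3.14, 3.14, 3.14, 3.14].

### API

Orientations are given as a unit quaternion [w, x, y, z].
In Python, from cell import monitor, snapshot, env, boxes_of, spot_point gives the robot as it stands.
- The arm moves only by the tool carry_out, never from a script. Its argument "targets" is a list of rows, each a list of 5 numbers: the shift along the world's x, y, z in cm, then the turn about the world's z in rad, then the opening, from 0 (shut) to 1 (fully open). A call has 1 to 20 rows; each row shifts and turns the commanded pose from where the row before left it; what a row does not reach is not made up. A row lasts 1/12 s, in which the tool goes at most 41.7 mm and 7.16 degrees, less where a joint would pass 70% of its speed; a pose out of reach is approached as far as the arm can. A call with a gripper value outside its range is refused whole. The fingers move at their own pace and stop on an object; "grip_force" is the grip in N (left out, the last holds). Time passes only in rows, so rows that do not move let the fingers close. It gives the time, the measured TCP pose, the force and the opening at its end, in the units of the state.
- monitor.observe(): the state, without advancing time (a new reading comes with each control period).
- snapshot(name): name is "scene" or "top" or "wrist"; returns a dict with "image" (480x640x3 uint8, blue, green, red), "depth" (480x640 float32, m along the optical axis (not along the pixel's ray), 0 where there is no reading), "mtx" (3x3 intrinsics, pixels), "rvec" (rotation vector, rad) and "tvec" (3), from world to camera coordinates, as OpenCV has them. Camera axes: x right, y down, z forward; pixel columns grow to the right and rows downward; lengths in m; the calibration is good to about 2 mm. A picture is of the moment at which its call begins.
- env.close_job(): hands the job in, once; it reports no verdict.
Trained networks look in a picture, given as the dict that the camera call returned (one of the last four; its "shot" number tells which), for a name from the list of things; names that differ only in an ending like _2 or _b are one class to them, and where a whole thing is asked for, a point or a joint stands for the part that bears it (a point fixed in the world has none). Each returns a list of dicts, best first, with "p" (0 to 1); they miss things now and then, are a little off and sometimes report something else, mostly with a low value. They report only what shows in the picture. A call takes as long as a camera call. They do not tell look-alikes from the thing itself.
- boxes_of(name, picture): "point" ([column, row] in pixels, amid what is visible of it).
- spot_point(name, picture): "point" ([column, row] in pixels: a listed point, or the origin of a listed thing).
The state is a dict: "time_s": time; "joint_pos": joint angles; "joint_vel": joint speeds; "joint_torque": joint torques, N m; "position": TCP position; "orientation": TCP orientation; "force": force on the tool from outside, world axes, zero at the start; "torque": the same for the moment, N m; "grip_width": finger opening in m.
Only numpy, scipy, OpenCV 4.12 (cv2) and the standard library are available. Lean on these libraries where they do the work, as an engineer would, in place of code of your own. Each camera call takes 0.05 s, during which the arm holds its last target. There are 200 camera calls.

### The job

Push the loose steel disc across the face of the aluminium gearbox housing, without picking it up, until it drops into the round recess and lies flat and fully home. Then push the small swivelling keeper bar by its post round to its stop, so that it points across the disc, and move clear. Leave the gear, the tin and the screwdriver where they are.

Things in the scene. Friction and masses are not known exactly. Their poses are not given: they have to be found in the camera images.
- housing: aluminium gearbox end housing, a block 150 mm (its x) by 230 mm (its y) and 40 mm high with a 12 mm high flange 8 mm wider on every side; fixed to the bench, turned about the vertical by up to about 50 degrees either way. Origin: centre of its underside, on the bench; z up. Its flat top face is 40 mm above the bench. The recess lies towards its -y end, the disc starts on the face towards its +y end.
- recess (a point): centre of the round recess, at the level of the top face (at x 0, y -40 mm of the housing). The recess is 64 mm in diameter and 8 mm deep with a flat dark floor (a bright round shaft end shows in its middle, level with it) and sharp rim (1 mm chamfer).
- disc: loose bright steel disc with a thin dark ring on its top, 60 mm diameter, 8 mm thick, about 0.12 to 0.24 kg, lying flat on the top face. Origin: centre of its underside; z up. Home, its underside is on the recess floor, 8 mm below the face, and its top is flush with the face.
- keeper (a joint): swivel angle of the keeper, a dark steel bar 14 mm wide on an upright pivot, lying 2.5 to 8.5 mm above the face and reaching 41 mm from the pivot axis. 0 = at its stop, pointing from the pivot along the housing's +y over the recess centre line; it grows clockwise seen from above, so about 1.57 points along the housing's +x; it can turn to 2.4. Starts swung aside; it turns with light friction (about 1 N at the post) and stays where left.
- pivot (a point): pivot axis of the keeper at the level of the top face (at x 0, y -92 mm of the housing, 52 mm from the recess centre). The pivot's round head is 20 mm in diameter and rises 10.5 mm above the face.
- post (a point): upright round steel post on the keeper, 10 mm diameter, 36 mm from the pivot axis, from the bar up to 33.5 mm above the face; the point lies on its axis 32 mm above the face. Push it sideways to turn the keeper.
- gear: dark steel gear wheel lying loose on the bench beyond the housing, about 78 mm diameter, 18 mm high; origin at the centre of its underside. Leave alone.
- tin: small upright tin with a red label, 60 mm diameter, 85 mm high, loose on the bench beyond the housing; origin at the centre of its underside. Leave alone.
- screwdriver: screwdriver with an orange handle lying loose on the bench on the robot's side of the housing; origin near its middle, x along it. Leave alone.
There are look-alikes about, which are no part of the job. What is meant by the disc is not purple, and is the smaller of those in its own colour.

How it is judged:
By the outcome, as a careful person would: the job done as asked, in the order asked, and still so for the second after the job is handed in, with the robot touching nothing.
It also fails if it takes over 56 s, if anything falls off the work surface, if the arm or the gripper's body presses on something with over 40 N, if the wrist force passes 120 N, or if a joint passes its speed limit or range.

## Working session

There is one attempt and no reset: what is moved stays moved. The work goes in short steps, Python scripts to look and compute and a tool call to move; the robot and the scene stay as the last step left them, time stands still between calls to the robot, and variables do not carry over. Pictures are saved under pics/ and viewed, about 8 in all and at most 12, crops included, and the job is handed in when it is done.

Besides the shell and the picture viewer there is one more tool, called after "Request:" as a command line: name --pt "numbers of a row" for each row, then --argument value for the rest. carry_out: Moves the arm, as the interface text tells. Its arguments: {"type":"object","properties":{"targets":{"type":"array","items":{"type":"array","items":{"type":"number"}}},"grip_force":{"type":"number"}},"required":["targets"]}

```bash
mkdir -p pics; ls; cat > h.py <<'E'
import numpy as np, cv2
from cell import monitor, snapshot, env, boxes_of, spot_point
def world(p,uv,z=None):
    """pixel -> world, by depth (z None) or on plane z"""
    R=cv2.Rodrigues(np.array(p['rvec'],float))[0]; t=np.array(p['tvec'],float).ravel()
    ray=np.linalg.inv(p['mtx'])@[uv[0],uv[1],1.0]
    if z is None:
        u,v=int(round(uv[0])),int(round(uv[1])); w=p['depth'][max(v-2,0):v+3,max(u-2,0):u+3]; w=w[w>0]
        return R.T@(ray*(np.median(w) if w.size else np.nan)-t)
    c=-R.T@t; d=R.T@ray
    return c+d*(z-c[2])/d[2]
def pix(p,P): return cv2.projectPoints(np.array(P,float).reshape(-1,3),np.array(p['rvec'],float),np.array(p['tvec'],float),np.array(p['mtx'],float),None)[0].reshape(-1,2)
E
cat > a.py <<'E'
from h import *
np.set_printoptions(precision=4,suppress=True)
ims=[]
for n in ("scene","top"):
    p=snapshot(n); cv2.imwrite(f"pics/{n}1.png",p['image'])
    for k in ("housing","recess","disc","keeper","pivot","post","gear","tin","screwdriver"):
        for f in (boxes_of,spot_point):
            try: r=f(k,p)
            except Exception as e: print(n,k,f.__name__,str(e)[:60]); continue
            for q in r[:3]: print(n,k,f.__name__[:4],round(q['p'],2),np.round(q['point']),world(p,q['point']))
print(monitor.observe())
E
python3 a.py
```

```text
pics
scene housing call 0.84 [302. 256.] [ 0.6258 -0.0257  0.0391]
scene housing call 0.9 [303. 262.] [ 0.6408 -0.0205  0.0392]
scene recess call 0.57 [304. 253.] [ 0.6171 -0.0253  0.0386]
scene recess call 0.57 [294. 228.] [ 0.5407 -0.0653  0.0319]
scene recess call 0.44 [198. 271.] [ 0.6764 -0.1852  0.0132]
scene disc call 0.89 [432. 302.] [0.6499 0.1873 0.0119]
scene disc call 0.83 [345. 252.] [0.6074 0.0408 0.0465]
scene disc call 0.71 [316. 369.] [0.8266 0.0513 0.0079]
scene disc call 0.63 [344. 250.] [0.6035 0.0379 0.0482]
scene disc call 0.57 [432. 305.] [0.6557 0.1886 0.0104]
scene keeper call 0.72 [260. 211.] [ 0.5276 -0.1313  0.0463]
scene keeper call it knows: disc, gear, housing, pivot, post, recess, screwdri
scene pivot call 0.82 [306. 254.] [ 0.6181 -0.0219  0.0387]
scene pivot call 0.92 [274. 214.] [ 0.5304 -0.1048  0.0462]
scene post call 0.61 [265. 214.] [ 0.5338 -0.1189  0.0466]
scene post call 0.51 [305. 255.] [ 0.6206 -0.0227  0.0384]
scene post call 0.74 [255. 203.] [ 0.5398 -0.1338  0.069 ]
scene post call 0.3 [373. 238.] [0.4887 0.0657 0.0009]
scene gear call 0
[... 1557 characters left out ...]
44]
top tin call 0.41 [376. 277.] [ 0.5758 -0.0285  0.0405]
top screwdriver call 0.78 [328. 358.] [0.4605 0.0401 0.0255]
top screwdriver call 0.57 [310. 336.] [0.4888 0.0675 0.0009]
{'time_s': 1.8, 'joint_pos': array([-1.2995,  0.6149, -0.0126,  1.4234,  0.0081,  1.1034, -0.0404]), 'joint_vel': array([-0.0009,  0.002 ,  0.0005, -0.0001, -0.0001,  0.0011, -0.0001]), 'joint_torque': array([  0.0007, -46.9101,   0.2595, -17.1334,   0.0101,   0.0018,
        -0.    ]), 'position': array([0.1907, 0.6214, 0.2313]), 'orientation': array([-0.    ,  0.1483,  0.9889, -0.    ]), 'force': array([-1.6327,  0.2517,  0.8092]), 'torque': array([-0.0458,  0.0125, -0.0359]), 'grip_width': 0.08560358302266144}
```

View pics/top1.png

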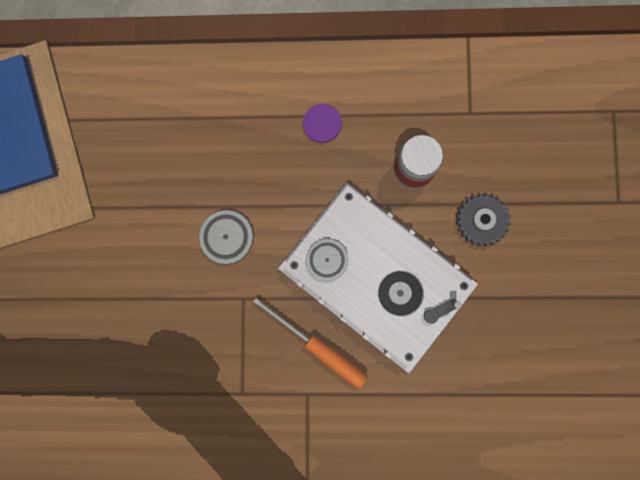

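View pics/scene1.png

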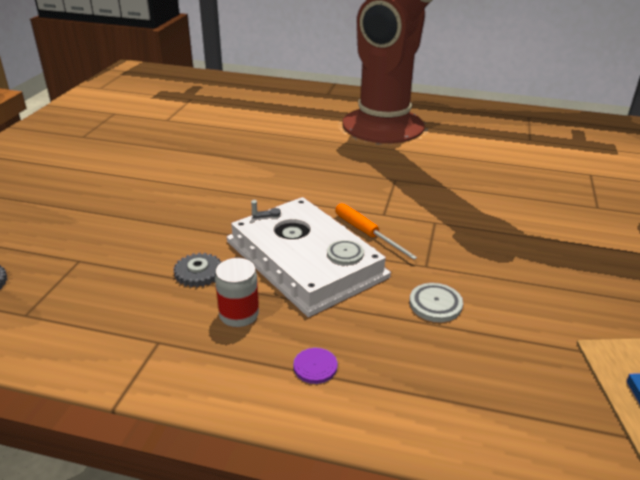

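Top view: disc on the housing at about (326,259), recess (400,293), pivot (430,317), post (453,295). The larger steel disc at (226,237) and the purple one at (322,123) are look-alikes. Next I measure the housing's pose and the disc more finely.

```bash
cat > b.py <<'E'
from h import *
np.set_printoptions(precision=4,suppress=True)
p=snapshot("top"); R=cv2.Rodrigues(np.array(p['rvec'],float))[0]; t=np.array(p['tvec'],float).ravel()
v,u=np.mgrid[:480,:640]; ray=np.stack([u,v,np.ones_like(u)],-1)@np.linalg.inv(p['mtx']).T
W=(ray*p['depth'][...,None]-t)@R
X=W[...,0];Y=W[...,1];Z=W[...,2]
m=(Z>.036)&(Z<.075)&(X>.42)&(X<.75)&(Y<.13)&(Y>-.2)
n,l,s,c=cv2.connectedComponentsWithStats(m.astype(np.uint8)); k=1+np.argmax(s[1:,4])
r=cv2.minAreaRect(cv2.findContours((l==k).astype(np.uint8),0,1)[0][0]); B=cv2.boxPoints(r)
C=np.array([world(p,b,.04) for b in B]); print("corners",C,"centre",C.mean(0), [np.linalg.norm(C[i]-C[i-1]) for i in range(4)])
lines=[(C[i]-C[i-1]) for i in range(4)]; L=max(lines,key=np.linalg.norm); print("yaw of y",np.degrees(np.arctan2(L[1],L[0])))
g=cv2.cvtColor(p['image'],cv2.COLOR_BGR2GRAY)
def blob(mask,near,z):
    n,l,s,c=cv2.connectedComponentsWithStats(mask.astype(np.uint8))
    for i in range(1,n):
        if s[i,4]>25 and np.hypot(*(c[i]-near))<40:
            (cx,cy),rr=cv2.minEnclosingCircle(cv2.findContours((l==i).astype(np.uint8),0,1)[0][0]); print(s[i],(cx,cy),rr,world(p,(cx,cy),z))
print("disc");dm=(Z>.0445)&(Z<.056)&m; blob(dm,(326,259),.048)
print("recess dark"); blob((g<75)&(l==k),(400,293),.04)
print("high"); blob((Z>.055)&m,(450,300),.072)
E
python3 b.py
```

```text
corners [[ 0.5892  0.1053  0.04  ]
 [ 0.7123  0.0065  0.04  ]
 [ 0.5637 -0.1722  0.04  ]
 [ 0.4455 -0.0743  0.04  ]] centre [ 0.5777 -0.0337  0.04  ] [np.float64(0.2299990903613954), np.float64(0.1578177133407184), np.float64(0.23236566235793102), np.float64(0.15347369517327103)]
yaw of y -129.73522838998224
disc
[ 306  239   43   43 1386] (327.0621032714844, 259.9248352050781) 21.16416358947754 [0.5994 0.0399 0.048 ]
recess dark
high
[452 301  10   8  62] (456.5, 304.5) 4.743516445159912 [ 0.537  -0.1343  0.072 ]
```

Request:
carry_out --pt "2.5 -2.5 0 -0.12 0.5" --pt "2.5 -3 0 -0.12 0.5" --pt "2.5 -3 0 -0.12 0.5" --pt "2.5 -3 0 -0.12 0.5" --pt "2.5 -3 0 -0.12 0.5" --pt "2.5 -3 0 -0.12 0.5" --pt "2.5 -3 0 -0.12 0.5" --pt "2.5 -3 0 -0.12 0.5" --pt "2.5 -3 0 -0.12 0.5" --pt "2.5 -3 0 -0.12 0.5" --pt "2.5 -3 0 -0.12 0.5" --pt "2.5 -3 0 -0.12 0.5" --pt "2.5 -3 0 -0.12 0.5" --pt "2.5 -3 0 -0.12 0.5" --pt "2.5 -3 0 -0.08 0.5" --pt "2.5 -3 0 0 0.5" --pt "2.2 -2 0 0 0.5"

```text
time_s: 3.27
position: [0.6142, 0.1221, 0.2317]
orientation: [0.001, 0.858, 0.514, -0.0]
force: [0.1, -0.5, -0.2]
grip_width: 0.0429
```

```bash
cat > c.py <<'E'
import sys
from h import *
np.set_printoptions(precision=4,suppress=True)
p=snapshot("wrist"); cv2.imwrite(sys.argv[1],p['image'])
for k,z in (("recess",.04),("disc",.048),("pivot",.0505),("post",.072)):
    for f in ((spot_point,boxes_of) if k=="disc" else (spot_point,)):
        for q in f(k,p)[:2]: print(k,f.__name__,round(q['p'],2),np.round(q['point']),world(p,q['point'])," plane",world(p,q['point'],z))
s=monitor.observe(); print(s['time_s'],s['position'],s['force'])
E
python3 c.py pics/w1.png
```

```text
recess call 0.89 [345. 382.] [ 0.5474 -0.0712  0.0315]  plane [ 0.55   -0.0646  0.04  ]
disc call 0.96 [302. 115.] [0.6378 0.1924 0.0108]  plane [0.6391 0.1924 0.048 ]
disc call 0.96 [529. 164.] [0.8073 0.0523 0.007 ]  plane [0.7897 0.068  0.048 ]
disc call 0.98 [341. 282.] [0.5998 0.0441 0.0475]  plane [0.5999 0.0443 0.048 ]
disc call 0.85 [531. 164.] [0.8086 0.051  0.0076]  plane [0.7911 0.0667 0.048 ]
pivot call 0.56 [337. 419.] [ 0.5244 -0.0961  0.0483]  plane [ 0.5252 -0.0942  0.0505]
3.5667 [0.6118 0.1284 0.231 ] [-0.2546 -0.0974 -0.3118]
```

View pics/w1.png

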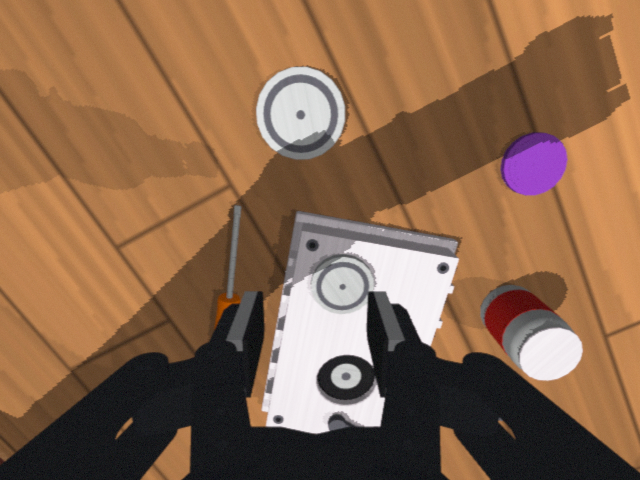

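Request:
carry_out --pt "0.4 -3 -2 0.067 0.5" --pt "0 -1.5 -3 0 0.5" --pt "0 0 -4 0 0.5" --pt "0 0 -3.5 0 0.5" --pt "0 0 -2.5 0 0.5" --pt "0 0 -1.5 0 0.5" --pt "0 0 -0.5 0 0.5" --pt "0 0 0 0 0.5" --pt "0 0 0 0 0.5" --pt "0 0 0 0 0.5"

```text
time_s: 4.4
position: [0.6178, 0.0821, 0.0631]
orientation: [0.001, 0.839, 0.545, 0.002]
force: [-0.2, -0.0, 0.4]
grip_width: 0.0426
```

```bash
cat > d.py <<'E'
import sys
from h import *
np.set_printoptions(precision=4,suppress=True)
p=snapshot("scene"); c=pix(p,[.6,0.03,.05])[0].astype(int); print(c)
a=cv2.resize(p['image'][c[1]-75:c[1]+75,c[0]-75:c[0]+75],None,fx=4,fy=4,interpolation=2); 
cv2.imwrite(sys.argv[1],a)
p=snapshot("wrist"); cv2.imwrite(sys.argv[1].replace('.png','w.png'),p['image'])
s=monitor.observe(); print(s['time_s'],s['position'],s['force'],s['grip_width'])
E
python3 d.py pics/d1.png
```

```text
[339 246]
4.5 [0.6177 0.0817 0.063 ] [-0.0363 -0.1378  0.2266] 0.04278224127375973
```

View pics/d1.png

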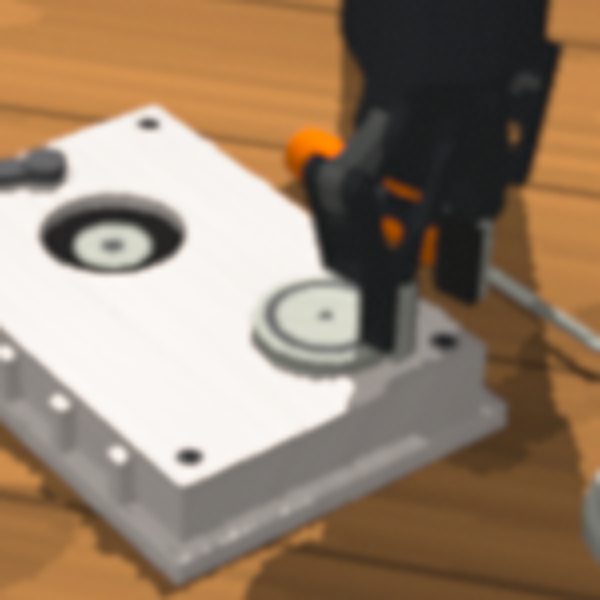

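Request:
carry_out --pt "0 0 -1.0 0 0.5" --pt "0 0 -0.7 0 0.5" --pt "0 0 -0.2 0 0.5" --pt "0 0 0 0 0.5" --pt "0 0 0 0 0.5"

```text
time_s: 4.92
position: [0.6164, 0.0812, 0.0418]
orientation: [-0.0, 0.839, 0.544, -0.0]
force: [0.6, -0.2, 1.0]
grip_width: 0.0427
```

Request:
carry_out --pt "0 0 -0.2 0 0.5" --pt "0 0 0 0 0.5"

```text
time_s: 5.08
position: [0.6167, 0.0813, 0.0401]
orientation: [-0.0, 0.839, 0.544, -0.0]
force: [-0.3, 0.2, 1.2]
grip_width: 0.0422
```

Request:
carry_out --pt "0 0 -0.2 0 0.5" --pt "0 0 0 0 0.5"

```text
time_s: 5.25
position: [0.617, 0.0813, 0.0384]
orientation: [0.0, 0.839, 0.544, 0.0]
force: [0.7, 0.6, 0.8]
grip_width: 0.0427
```

Request:
carry_out --pt "0 0 -0.2 0 0.5" --pt "0 0 0 0 0.5"

```text
time_s: 5.42
position: [0.617, 0.0814, 0.0382]
orientation: [-0.0, 0.839, 0.544, 0.001]
force: [-2.3, 1.0, 10.6]
grip_width: 0.0426
```

Request:
carry_out --pt "0 0 -0.2 0 0.5" --pt "0 0 0 0 0.5"

```text
time_s: 5.58
position: [0.6171, 0.0813, 0.0382]
orientation: [-0.001, 0.839, 0.544, 0.001]
force: [-5.0, -0.3, 19.8]
grip_width: 0.043
```

Request:
carry_out --pt "0 0 0.6 0 0.5" --pt "-0.34 -0.72 0 0 0.5" --pt "-0.34 -0.72 0 0 0.5" --pt "-0.34 -0.72 0 0 0.5" --pt "-0.34 -0.72 0 0 0.5" --pt "-0.34 -0.72 0 0 0.5" --pt "-0.34 -0.72 0 0 0.5" --pt "-0.34 -0.72 0 0 0.5" --pt "-0.34 -0.72 0 0 0.5" --pt "-0.34 -0.72 0 0 0.5" --pt "-0.34 -0.72 0 0 0.5" --pt "-0.2 -0.4 0 0 0.5" --pt "0 0 0 0 0.5"

```text
time_s: 6.67
position: [0.5796, 0.0032, 0.0402]
orientation: [0.0, 0.84, 0.543, -0.001]
force: [0.0, 0.0, 0.0]
grip_width: 0.0431
```

```bash
python3 c.py pics/w2.png
```

```text
disc call 0.95 [318. 370.] [ 0.5699 -0.0199  0.0475]  plane [ 0.57   -0.0195  0.048 ]
disc call 0.6 [315. 374.] [ 0.568  -0.0213  0.0474]  plane [ 0.5682 -0.0209  0.048 ]
post call 0.5 [ 87. 234.] [ 0.4823  0.068  -0.0008]  plane [0.5339 0.0711 0.072 ]
6.9667 [0.5807 0.0058 0.0402] [-0.1277 -0.5131 -0.5124]
```

View pics/w2.png

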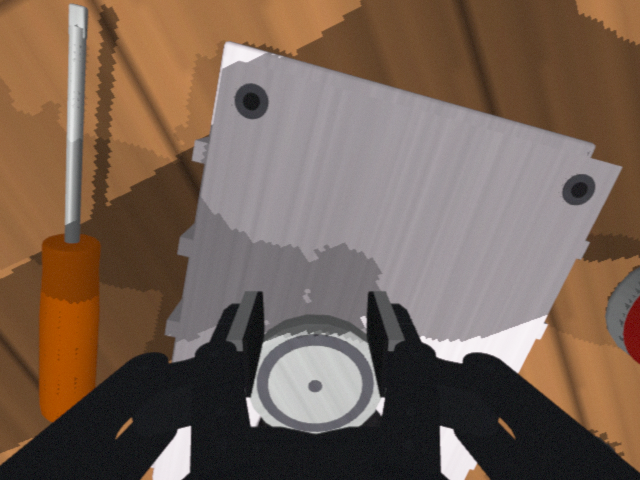

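Request:
carry_out --pt "-0.3 -0.6 0 0 0.5" --pt "-0.3 -0.6 0 0 0.5" --pt "-0.2 -0.5 0 0 0.5" --pt "-0.2 -0.5 0 0 0.5" --pt "-0.2 -0.5 0 0 0.5" --pt "-0.2 -0.5 0 0 0.5" --pt "-0.2 -0.4 0 0 0.5" --pt "0 0 0 0 0.5"

```text
time_s: 7.63
position: [0.5641, -0.0326, 0.0404]
orientation: [0.0, 0.84, 0.543, -0.001]
force: [-0.2, 0.1, -0.8]
grip_width: 0.0428
```

```bash
cat > e.py <<'E'
import sys
from h import *
np.set_printoptions(precision=4,suppress=True)
p=snapshot("scene"); c=pix(p,[.55,-0.07,.04])[0].astype(int)
a=cv2.resize(p['image'][c[1]-60:c[1]+60,c[0]-60:c[0]+60],None,fx=5,fy=5,interpolation=2); cv2.imwrite(sys.argv[1],a)
t=snapshot("top")
for q in (p,t):
    for k,z in (("disc",.044),("recess",.04)):
        for r in spot_point(k,q)[:3]: print(k,round(r['p'],2),np.round(r['point']),world(q,r['point']),world(q,r['point'],z))
s=monitor.observe(); print(s['time_s'],s['position'],s['force'],s['grip_width'])
E
python3 e.py pics/e1.png
```

```text
disc 0.72 [433. 302.] [0.6485 0.1898 0.0105] [0.689  0.1903 0.044 ]
disc 0.53 [293. 228.] [ 0.5962 -0.0492  0.0704] [ 0.5584 -0.061   0.044 ]
recess 0.84 [293. 226.] [ 0.5993 -0.048   0.0757] [ 0.5479 -0.0641  0.04  ]
disc 0.91 [322. 121.] [0.8146 0.0479 0.0086] [0.8022 0.0462 0.044 ]
disc 0.86 [226. 239.] [0.6334 0.1926 0.0126] [0.6301 0.1849 0.044 ]
disc 0.6 [416. 171.] [ 0.7169 -0.0823  0.085 ] [ 0.7268 -0.0882  0.044 ]
7.9333 [ 0.5647 -0.0303  0.0402] [ 0.6991  0.4564 -0.0791] 0.042702533028006286
```

View pics/e1.png

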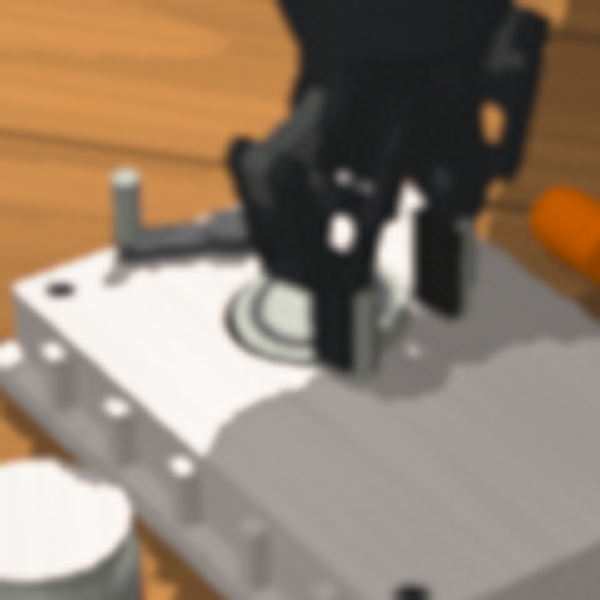

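Request:
carry_out --pt "-0.1 -0.2 0 0 0.5" --pt "-0.1 -0.2 0 0 0.5" --pt "-0.1 -0.2 0 0 0.5" --pt "0 0 0 0 0.5" --pt "0 0 0 0 0.5"

```text
time_s: 8.35
position: [0.5616, -0.037, 0.0403]
orientation: [0.0, 0.839, 0.544, -0.0]
force: [0.2, 0.7, -0.7]
grip_width: 0.043
```

Request:
carry_out --pt "0.3 0.6 0.5 0 0.5" --pt "0.5 1.2 2 0 0.4" --pt "0.5 1.2 2 0 0.2" --pt "0.5 1.2 2 0 0" --pt "0.5 1.2 2 0 0" --pt "1 2 2 0 0" --pt "1 2 0 0 0" --pt "1 2 0 0 0" --pt "0 0 0 0 0"

```text
time_s: 9.1
position: [0.6165, 0.0854, 0.1458]
orientation: [-0.002, 0.836, 0.548, 0.003]
force: [-0.2, 1.8, -0.3]
grip_width: 0.0002
```

```bash
cat > f.py <<'E'
import sys
from h import *
np.set_printoptions(precision=4,suppress=True)
out=[]
for n in ("scene","wrist","top"):
    p=snapshot(n); R=cv2.Rodrigues(np.array(p['rvec'],float))[0]; t=np.array(p['tvec'],float).ravel()
    c=np.clip(pix(p,[.55,-0.065,.04])[0].astype(int),60,[580,420])
    out.append(cv2.resize(p['image'][c[1]-60:c[1]+60,c[0]-60:c[0]+60],(380,380),interpolation=2))
    v,u=np.mgrid[:480,:640]; W=((np.stack([u,v,np.ones_like(u)],-1)@np.linalg.inv(p['mtx']).T)*p['depth'][...,None]-t)@R
    W=W[p['depth']>0]
    d=np.hypot(W[:,0]-.55,W[:,1]+.0646); face=W[(d>.036)&(d<.05)&(np.abs(W[:,2]-.04)<.004)]; disc=W[(d<.026)&(W[:,2]<.065)]
    print(n,"face z",np.median(face[:,2]),"disc z",np.percentile(disc[:,2],[5,50,95]),len(disc))
    A=np.c_[disc[:,:2]-[.55,-.0646],np.ones(len(disc))]; print(" plane slope",np.linalg.lstsq(A,disc[:,2],rcond=None)[0])
    for k,z in (("pivot",.0505),("post",.072),("disc",.04)):
        for r in spot_point(k,p)[:2]: print("  ",k,round(r['p'],2),np.round(r['point']),world(p,r['point'],z))
cv2.imwrite(sys.argv[1],np.hstack(out)[:, :][::1] if 0 else cv2.resize(np.hstack(out),(800,267)))
s=monitor.observe(); print(s['time_s'],s['position'],s['force'],s['grip_width'])
E
python3 f.py pics/f1.png
```

```text
scene face z 0.03874495577766755 disc z [0.0375 0.0393 0.0411] 390
 plane slope [ 0.0088 -0.0008  0.0393]
   pivot 0.58 [278. 217.] [ 0.5443 -0.0913  0.0505]
   post 0.6 [256. 201.] [ 0.5384 -0.1338  0.072 ]
   post 0.53 [373. 236.] [0.5882 0.0804 0.072 ]
   disc 0.88 [436. 305.] [0.6892 0.1945 0.04  ]
   disc 0.78 [317. 370.] [0.8565 0.0613 0.04  ]
wrist face z nan disc z [0.0384 0.0394 0.0403] 512
 plane slope [-0.0066  0.0043  0.0394]
   disc 0.97 [576. 144.] [0.7876 0.0617 0.04  ]
   disc 0.93 [316. 405.] [ 0.5544 -0.0566  0.04  ]
top face z 0.040271221615671315 disc z [0.0389 0.0407 0.0427] 1073
 plane slope [-0.0026  0.0045  0.0407]
   pivot 0.62 [432. 316.] [ 0.52   -0.1056  0.0505]
   post 0.71 [460. 302.] [ 0.5406 -0.1394  0.072 ]
   post 0.64 [480. 219.] [ 0.6527 -0.1687  0.072 ]
   disc 0.83 [324. 123.] [0.8002 0.044  0.04  ]
   disc 0.8 [396. 290.] [ 0.557  -0.0574  0.04  ]
9.7 [0.6146 0.077  0.1453] [-0.53   -0.8786  0.0076] 8.846315052017866e-05
  return _methods._mean(a, axis=axis, dtype=dtype,
  ret = ret.dtype.type(ret / rcount)
```

View pics/f1.png

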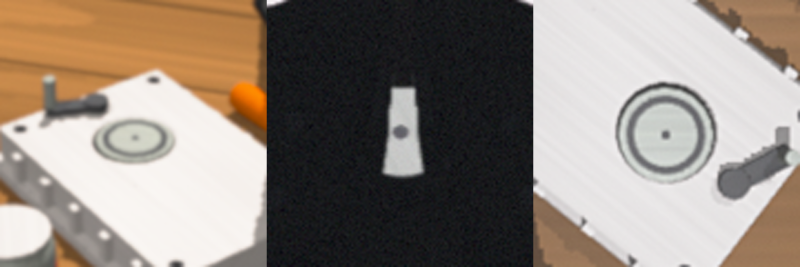

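Views so far: 7. The disc lies flush and flat in the recess (slope under 0.01, top level with the face). The keeper points to about -56° in the world, so I go to the clockwise side of its post.

Request:
carry_out --pt "-1.33 -2.91 0 -0.112 0" --pt "-1.33 -2.91 0 -0.112 0" --pt "-1.33 -2.91 0 -0.112 0" --pt "-1.33 -2.91 0 -0.112 0" --pt "-1.33 -2.91 0 -0.112 0" --pt "-1.33 -2.91 0 0 0" --pt "-1.33 -2.91 0 0 0" --pt "-1.33 -2.9 0 0 0" --pt "0 0 0 0 0" --pt "0 0 -3 0 0" --pt "0 0 -3 0 0" --pt "0 0 -1.5 0 0" --pt "0 0 -1 0 0" --pt "0 0 -0.3 0 0" --pt "0 0 0 0 0"

```text
time_s: 10.95
position: [0.5084, -0.1554, 0.0571]
orientation: [-0.0, 0.957, 0.291, -0.0]
force: [0.4, -0.4, 0.4]
grip_width: -0.0003
```

```bash
python3 f.py pics/f2.png 2>/dev/null
```

```text
scene face z 0.038914946164691405 disc z [0.0378 0.0394 0.041 ] 404
 plane slope [0.0031 0.0018 0.0394]
   pivot 0.95 [276. 216.] [ 0.5423 -0.0972  0.0505]
   post 0.72 [254. 205.] [ 0.5501 -0.1319  0.072 ]
   post 0.22 [294. 230.] [ 0.6057 -0.0452  0.072 ]
   disc 0.94 [434. 304.] [0.6894 0.1912 0.04  ]
   disc 0.75 [317. 369.] [0.8547 0.0601 0.04  ]
wrist face z 0.038785599510598956 disc z [0.0382 0.0393 0.0404] 14478
 plane slope [-0.0021  0.0034  0.0393]
   pivot 0.68 [232. 208.] [ 0.524  -0.105   0.0505]
   post 0.63 [310. 246.] [ 0.5348 -0.1358  0.072 ]
   disc 0.6 [190.  91.] [ 0.5526 -0.0671  0.04  ]
top face z 0.04034192511363902 disc z [0.0388 0.0408 0.0428] 1072
 plane slope [0.008  0.0023 0.0408]
   pivot 0.7 [431. 319.] [ 0.5166 -0.1039  0.0505]
   post 0.82 [460. 304.] [ 0.5382 -0.1397  0.072 ]
   disc 0.96 [225. 235.] [0.6374 0.1881 0.04  ]
   disc 0.65 [399. 295.] [ 0.5498 -0.0612  0.04  ]
11.55 [ 0.5083 -0.1553  0.0574] [-0.0591 -0.1573  0.5282] -0.00015662772249843378
```

View pics/f2.png

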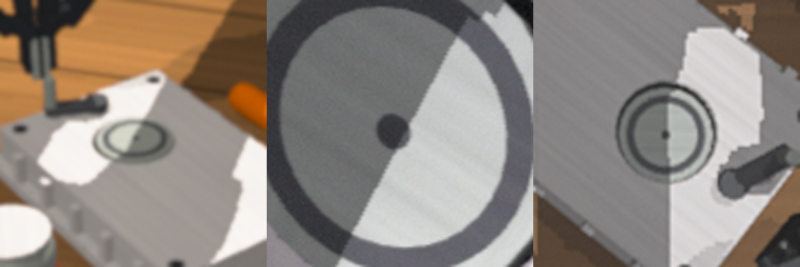

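Request:
carry_out --pt "0.85 0.6 0 0 0" --pt "0.85 0.6 0 0 0" --pt "0.47 0.11 0 0.122 0" --pt "0.45 0.17 0 0.122 0" --pt "0.43 0.22 0 0.122 0" --pt "0.4 0.26 0 0.122 0" --pt "0.36 0.32 0 0.122 0" --pt "0.32 0.36 0 0.122 0" --pt "0.28 0.39 0 0.122 0" --pt "0.23 0.43 0 0.122 0" --pt "0.17 0.45 0 0.122 0" --pt "0.11 0.46 0 0.122 0" --pt "0.06 0.48 0 0.122 0" --pt "0 0.48 0 0.122 0" --pt "0 0 0 0 0"

```text
time_s: 12.8
position: [0.5589, -0.1009, 0.0572]
orientation: [-0.0, 0.516, 0.857, 0.0]
force: [0.2, -0.6, -0.6]
grip_width: -0.0002
```

Request:
carry_out --pt "-0.06 0.48 0 0.122 0" --pt "-0.11 0.46 0 0.122 0" --pt "0 0 0 0 0"

```text
time_s: 13.05
position: [0.5571, -0.0918, 0.0572]
orientation: [0.0, 0.409, 0.913, 0.0]
force: [-0.4, -0.7, -0.6]
grip_width: 0.0
```

```bash
python3 f.py pics/f3.png 2>/dev/null | grep -v disc
```

```text
plane slope [ 0.0147 -0.1981  0.0415]
   pivot 0.87 [275. 214.] [ 0.5373 -0.1006  0.0505]
   post 0.51 [285. 209.] [ 0.5477 -0.0778  0.072 ]
 plane slope [-0.0401 -0.1415  0.0408]
   post 0.62 [315. 290.] [ 0.5445 -0.0803  0.072 ]
 plane slope [-0.0027 -0.0096  0.0409]
   pivot 0.67 [430. 316.] [ 0.5213 -0.102   0.0505]
13.65 [ 0.5564 -0.0926  0.0573] [-0.3899  0.6015 -0.3398] -5.9815866024221054e-05
```

View pics/f3.png

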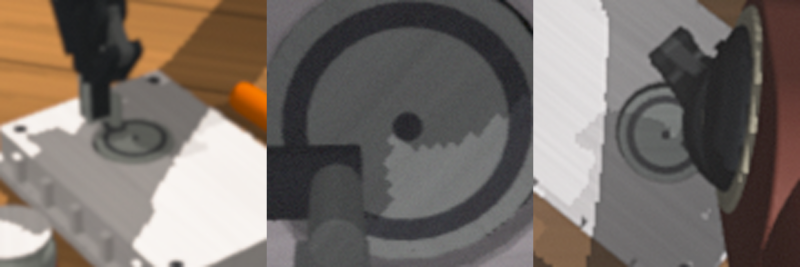

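Request:
carry_out --pt "-0.17 0.45 0 0.122 0" --pt "-0.06 0.13 0 0.035 0" --pt "0 0 0 0 0"

```text
time_s: 13.9
position: [0.5542, -0.0872, 0.0574]
orientation: [0.0, 0.337, 0.942, -0.0]
force: [0.2, -0.6, 0.1]
grip_width: 0.0
```

Request:
carry_out --pt "-0.15 0.13 0 0 0" --pt "0 0 0 0 0"

```text
time_s: 14.07
position: [0.554, -0.0871, 0.0576]
orientation: [0.002, 0.337, 0.941, -0.0]
force: [3.0, -3.5, -2.9]
grip_width: 0.0001
```

Request:
carry_out --pt "-0.15 0.13 0 0 0" --pt "0 0 0 0 0"

```text
time_s: 14.23
position: [0.5539, -0.087, 0.0577]
orientation: [0.004, 0.338, 0.941, -0.001]
force: [5.2, -6.0, -5.4]
grip_width: -0.0002
```

Stop reached: the force rises and the tool no longer moves. Now I back off sideways, lift and check.

Request:
carry_out --pt "0.8 -0.65 0 0 0" --pt "1.5 -1.2 0 0 0" --pt "0 0 2 0 0" --pt "0 0 3 0 0" --pt "0 0 4 0 0" --pt "0 0 4 0 0" --pt "-2 4 2 0 0" --pt "-2 4 0 0 0" --pt "-2 4 0 0 0" --pt "0 4 0 0 0" --pt "0 4 0 0 0" --pt "0 4 0 0 0" --pt "0 0 0 0 0" --pt "0 0 0 0 0"

```text
time_s: 15.4
position: [0.5178, 0.1303, 0.2041]
orientation: [-0.002, 0.333, 0.943, 0.0]
force: [-0.0, -0.7, 0.9]
grip_width: 0.0002
```

```bash
python3 f.py pics/f4.png 2>/dev/null; cat >g.py <<'E'
from h import *
p=snapshot("top"); cv2.imwrite("pics/top9.png",p['image'])
for k,z in (("gear",0),("tin",0),("screwdriver",0)):
    for r in spot_point(k,p)[:1]+boxes_of(k,p)[:1]: print(k,r['p'],np.round(r['point']))
E
python3 g.py
```

```text
scene face z 0.03888125074298702 disc z [0.0376 0.0396 0.0564] 446
 plane slope [-0.0535 -0.1532  0.0415]
   pivot 0.83 [277. 218.] [ 0.5457 -0.0939  0.0505]
   post 0.51 [287. 210.] [ 0.5514 -0.0736  0.072 ]
   disc 0.9 [315. 368.] [0.8542 0.0574 0.04  ]
   disc 0.66 [290. 231.] [ 0.5653 -0.0651  0.04  ]
wrist face z 0.038861929453613935 disc z [0.0384 0.0396 0.0565] 1546
 plane slope [-0.0325 -0.1972  0.0421]
   pivot 0.66 [131. 359.] [ 0.5177 -0.0926  0.0505]
   post 0.91 [155. 384.] [ 0.544  -0.0768  0.072 ]
   disc 0.91 [189. 352.] [ 0.5494 -0.0545  0.04  ]
   disc 0.64 [424. 435.] [0.7709 0.0595 0.04  ]
top face z 0.04025833474847357 disc z [0.0387 0.0409 0.048 ] 1029
 plane slope [-0.0474 -0.0481  0.0414]
   pivot 0.98 [431. 314.] [ 0.524  -0.1033  0.0505]
   post 0.88 [414. 299.] [ 0.545  -0.0772  0.072 ]
   disc 0.96 [401. 293.] [ 0.5528 -0.0638  0.04  ]
   disc 0.93 [324. 124.] [0.7998 0.0438 0.04  ]
16.0 [0.5198 0.1255 0.2043] [0.1832 0.0277 0.1512] -0.0003050415206190699
gear 0.88 [482. 219.]
tin 0.59 [414. 169.]
tin 0.85 [418. 161.]
screwdriver 0.69 [311. 340.]
screwdriver 0.87 [332. 354.]
```

View pics/f4.png

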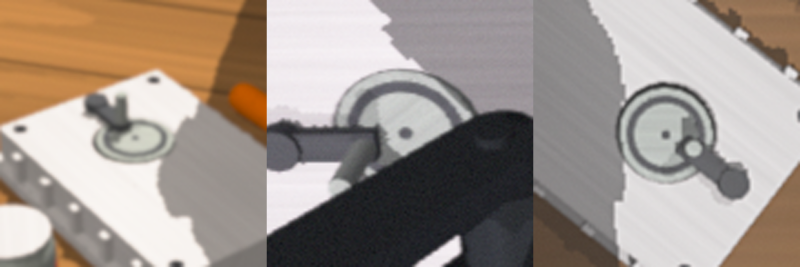

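View pics/top9.png

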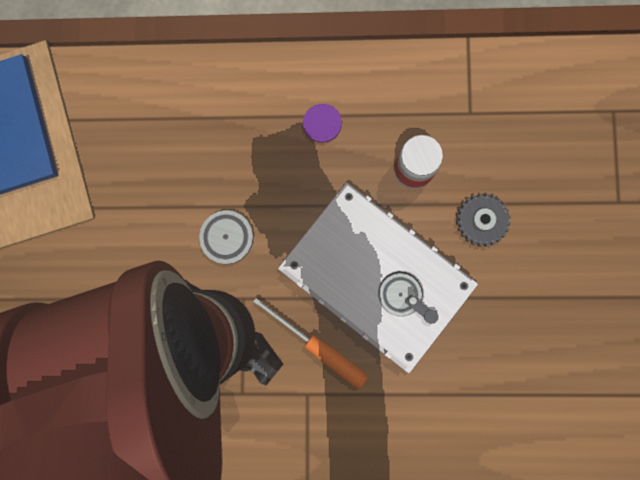

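```bash
python3 -c "from cell import env; print(env.close_job())"
```

```text
the job is handed in; nothing more can be done
None
```

The disc is home in the recess, the keeper is swung to its stop across it, and the job was handed in at about 16 s of the 56 s allowed.

**What I did:** I slid the disc across the face with both half-open fingertips behind it until it dropped into the recess. I then shut the gripper and pushed the keeper by its post, starting about 107° off, round to its stop. Finally I backed the arm off and lifted it clear.

**Disc:** Before the keeper was moved, depth readings from the cameras put the disc's top level with the face to within about 1 mm, with a tilt under about 0.01. I did not re-measure the disc's own tilt after that, because the bar now covers part of it and skews the depth fit. The pictures still show it seated.

**Keeper:** At the stop the tool stopped advancing and the force rose to about 10 N. In the last top view the bar points at the disc's centre. The post was seen at about (0.544, -0.077) m, within about 4 mm of where I expected it.

**Other things:** The gear, tin and screwdriver look unmoved in the top view. At the end the arm was well clear and touching nothing.

**Disagreements:** The scene camera placed the pivot up to about 25 mm from where the other two cameras had it, so I went by those and the housing's geometry. The network for the disc also kept reporting the look-alikes, so I told them apart by size, colour and place.

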